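Pedal open the log box that has room and lay the log in it

ROBOT

A 6-joint arm with a two-finger parallel gripper is mounted at the origin on the work surface. World frame = base frame: x ahead of the robot, y to its left, z up, the work surface at z = 0. Lengths are in m, angles in rad, forces in N, time in s.
With the tool pointing down it reaches from about 0.325 to 0.9 m from the base axis. Payload 6.1 kg.
Tool frame: the origin (TCP) lies between the finger pads; the fingertips stand 22 mm ahead of it and the grasp point (between the pads) lies 3 mm ahead of it; z points along the fingers, y is the direction in which the jaws open and shut (so a half turn about z gives the same grasp; the last joint's range is limited). The gripper opens to 85 mm and grips with 20 to 120 N. Pads are 22 mm wide; open, the fingers measure 114 mm over their backs; the gripper's body (76 mm by 85 mm) begins 54 mm behind the grasp point. The pads swing forward as they close: fully open they stand 13 mm farther back than shut.
Start: joints at [-1.248, 0.22, 1.526, -0, 1.395, -0.126], TCP at [0.271, -0.563, 0.253] pointing down, gripper open.
Joint ranges: [-2.98, 2.98], [-0.91, 2.08], [0.09, 2.57], [-1.24, 4.39], [0.2, 2.65], [-2.68, 2.68]. Speed limits (rad/s): [2.57, 2.57, 3.01, 3.14, 3.14, 3.14].

INTERFACE

Orientations are given as a unit quaternion [w, x, y, z].
In Python, from rig import manip gives the robot as it stands. The module is installed in compiled form; this text tells all that it offers.
- The arm moves only by the shell command python3 -m creep 'ROWS' [FORCE]. ROWS is JSON, a list of rows, each a list of 5 numbers: the closure in counts, from 0 (fully open) to 255 (shut), then the shift along the world's x, y, z in mm, then the turn about the world's z in rad. In form: [[claw, tx, ty, tz, turn], ...]. A call has 1 to 5 rows; each row shifts and turns the commanded pose from where the row before left it; what a row does not reach is not made up. A row lasts 1/12 s, in which the tool goes at most 41.7 mm and 7.16 degrees, less where a joint would pass 70% of its speed; a pose out of reach is approached as far as the arm can. A call with a gripper value outside its range is refused whole. The fingers move at their own pace and stop on an object; FORCE is the grip in N (left out, the last holds). Time passes only in rows, so rows that do not move let the fingers close. It gives the time, the measured TCP pose, the force and the opening at its end, in the units of the state.
- manip.get_state(): the state, without advancing time (a new reading comes with each control period).
- manip.camera(name): name is "side" or "top" or "wrist"; returns a dict with "img" (400x640x3 uint8, blue, green, red), "range_z" (400x640 float32, m along the optical axis (not along the pixel's ray), 0 where there is no reading), "fx", "fy", "cx", "cy" (pixels), "extrinsics" (4x4, takes a point from camera to world coordinates); the wrist camera has in their place "T_tool_cam" (4x4, takes a point from camera to tool coordinates, whose origin is the TCP and whose axes are the flange's). Camera axes: x right, y down, z forward; pixel columns grow to the right and rows downward; lengths in m; the calibration is good to about 2 mm. A picture is of the moment at which its call begins: read the wrist's pose just before it.
- manip.sign_off(): hands the job in, once; it reports no verdict.
The state is a dict: "time_s": time; "joint_positions": joint angles; "qvel": joint speeds; "tau": joint torques, N m; "ee_pos": TCP position; "ee_rot": TCP orientation; "force": force on the tool from outside, world axes, zero at the start; "ft_torque": the same for the moment, N m; "gripper_width": finger opening in m.
Only numpy, scipy, OpenCV 4.12 (cv2) and the standard library are available. Lean on these libraries where they do the work, as an engineer would, in place of code of your own. Each camera call takes 0.05 s, during which the arm holds its last target. There are 200 camera calls.

TASK

Two log boxes with clear lids and foot pedals stand on the table: one is full of logs, the other has room. Press the pedal of the box that has room right down to its stop, hold it there a moment so that the lid stands open by itself, then let the pedal come back up and lay the loose log gently inside, flat on the bottom of that box. Leave its lid standing open, do not work the full box, and do not knock or shift anything else on the table.

Things in the scene. Friction and masses are not known exactly. Their poses are not given: they have to be found in the camera images.
- log: The loose split log to put away: a round wooden billet 140 mm long, 46 mm across, 46 mm high, with a flat underside on which it lies on the table. Origin: centre of the underside; x runs along its length, z up. About 0.16 kg.
- log_mid (a point): Centre of the loose log, on its axis, 23 mm above its underside.
- stack: The five thin round logs already stacked in the full box (150 x 115 x 75 mm together, fixed), lying in whichever box is full and seen through its clear lid. Origin: centre of the underside.
- box_left: The left log box (the one nearer the robot's left; +y side): wooden, fixed to the table, 170 mm deep (its x) by 200 mm wide (its y) by 85 mm high, walls and floor 8 mm thick, so 154 x 184 mm inside; a 3 mm grey felt liner lies on the floor of the box that has room. Its front with the pedal faces -x, towards the robot. Origin: centre of the underside.
- lid_left (a joint): Lid of the left box, 174 x 200 x 9 mm, a dark steel frame round a clear pane, hinged along the far (+x) top edge of the box, 85 mm above the table. 0 rad = shut, 1.57 = upright, 1.87 = leaning back at its stop. Past upright it stays open by its own weight; before that it falls shut.
- pedal_left (a joint): Steel spring pedal of the left box, hinged 14 mm above the table at the middle of the box's front face. 0 rad = up (at rest, sloping up towards the robot), 0.28 = fully down on its stop. Pressing it raises the lid (about 6.3 times its angle, so only a full press brings the lid past upright); about 12 N at the pad is needed. It springs back up when let go and the lid stays.
- pad_left (a point): Middle of the top of the ribbed pedal pad of the left box: pad 50 mm deep (x) by 70 mm wide (y), its middle 78 mm in front of the box's front face; about 40 mm above the table at rest, 19 mm when the pedal is fully down.
- box_right: The right log box (the one nearer the robot's right; -y side): wooden, fixed to the table, 170 mm deep (its x) by 200 mm wide (its y) by 85 mm high, walls and floor 8 mm thick, so 154 x 184 mm inside; a 3 mm grey felt liner lies on the floor of the box that has room. Its front with the pedal faces -x, towards the robot. Origin: centre of the underside.
- lid_right (a joint): Lid of the right box, 174 x 200 x 9 mm, a dark steel frame round a clear pane, hinged along the far (+x) top edge of the box, 85 mm above the table. 0 rad = shut, 1.57 = upright, 1.87 = leaning back at its stop. Past upright it stays open by its own weight; before that it falls shut.
- pedal_right (a joint): Steel spring pedal of the right box, hinged 14 mm above the table at the middle of the box's front face. 0 rad = up (at rest, sloping up towards the robot), 0.28 = fully down on its stop. Pressing it raises the lid (about 6.3 times its angle, so only a full press brings the lid past upright); about 12 N at the pad is needed. It springs back up when let go and the lid stays.
- pad_right (a point): Middle of the top of the ribbed pedal pad of the right box: pad 50 mm deep (x) by 70 mm wide (y), its middle 78 mm in front of the box's front face; about 40 mm above the table at rest, 19 mm when the pedal is fully down.
- glass_a: Bystander: a stemmed wine glass with a teal foot, 76 mm across, 205 mm high; loose, origin at the centre of its underside.
- glass_b: Bystander: the other wine glass, 76 mm across, 205 mm high; loose, origin at the centre of its underside.
- candle: Bystander: the brass-capped candle jar, 64 mm across, 80 mm high, between the boxes; loose, origin at the centre of its underside.
- vase: Bystander: the flower vase, wooden pot and green glass with white and orange flowers, about 110 mm across at the flowers, 220 mm high; loose, origin at the centre of its underside.
- brush: Bystander: the hearth brush, 180 mm long, lying; loose, origin at the centre of its underside.
- tin: Bystander: the round tin, 66 mm across, 60 mm high, between the boxes; loose, origin at the centre of its underside.
There are look-alikes about, which are no part of the job. There is more than one size of the log; the one meant has the size given above.

How it is judged:
On the way, in this order (a step that is already met when the one before it is completed fails the run):
1. the pedal of the box that has room is held down on its stop (0.255 rad or more) for 0.2 s, with the log still outside (((horizontal distance between stack and box_left above 0.2 m and value of joint pedal_left above 0.255 rad and horizontal distance between log_mid and box_left above 0.1 m) or (horizontal distance between stack and box_right above 0.2 m and value of joint pedal_right above 0.255 rad and horizontal distance between log_mid and box_right above 0.1 m))), for 0.2 s.
2. with the pedal up again and the lid standing open, the log is in the box below its rim (((horizontal distance between stack and box_left above 0.2 m and value of joint pedal_left below 0.08 rad and value of joint lid_left above 1.5 rad and x of log_mid in the frame of box_left between -0.075 and 0.075 m and y of log_mid in the frame of box_left between -0.09 and 0.09 m and z of log_mid in the frame of box_left below 0.08 m) or (horizontal distance between stack and box_right above 0.2 m and value of joint pedal_right below 0.08 rad and value of joint lid_right above 1.5 rad and x of log_mid in the frame of box_right between -0.075 and 0.075 m and y of log_mid in the frame of box_right between -0.09 and 0.09 m and z of log_mid in the frame of box_right below 0.08 m))), for 0.1 s.
At the end, for the whole second after the job is handed in: The log lies at rest inside the box that had room, flat on its bottom (within 0.25 rad of level, its middle less than 45 mm above the table), that box's lid stands open (over 1.5 rad) and its pedal is up (below 0.08 rad); the full box is shut (lid below 0.1 rad) with its pedal up (below 0.08 rad) (((horizontal distance between stack and box_left above 0.2 m and value of joint lid_left above 1.5 rad and value of joint each of pedal_left, pedal_right below 0.08 rad and value of joint lid_right below 0.1 rad and x of log_mid in the frame of box_left between -0.075 and 0.075 m and y of log_mid in the frame of box_left between -0.09 and 0.09 m and z of log_mid in the frame of box_left below 0.045 m and angle between log's own x axis and vertical between 1.32 and 1.82 rad and linear speed of log below 0.03 m/s) or (horizontal distance between stack and box_right above 0.2 m and value of joint lid_right above 1.5 rad and value of joint each of pedal_right, pedal_left below 0.08 rad and value of joint lid_left below 0.1 rad and x of log_mid in the frame of box_right between -0.075 and 0.075 m and y of log_mid in the frame of box_right between -0.09 and 0.09 m and z of log_mid in the frame of box_right below 0.045 m and angle between log's own x axis and vertical between 1.32 and 1.82 rad and linear speed of log below 0.03 m/s))); the robot touches nothing.
It fails at once if the full box is worked (its pedal pressed more than 0.1 rad or its lid raised more than 0.15 rad) ((horizontal distance between stack and box_left above 0.2 m and (value of joint pedal_right above 0.1 rad or value of joint lid_right above 0.15 rad)) or (horizontal distance between stack and box_right above 0.2 m and (value of joint pedal_left above 0.1 rad or value of joint lid_left above 0.15 rad))).
It fails at once if the log is dropped or thrown in (moving faster than 0.7 m/s inside the box's outline, lower than 120 mm above the table) ((horizontal distance between stack and box_left above 0.2 m and x of log_mid in the frame of box_left between -0.075 and 0.075 m and y of log_mid in the frame of box_left between -0.09 and 0.09 m and z of log_mid in the frame of box_left below 0.12 m and linear speed of log above 0.7 m/s) or (horizontal distance between stack and box_right above 0.2 m and x of log_mid in the frame of box_right between -0.075 and 0.075 m and y of log_mid in the frame of box_right between -0.09 and 0.09 m and z of log_mid in the frame of box_right below 0.12 m and linear speed of log above 0.7 m/s)).
It fails at once if a bystander is shifted by more than 30 mm or tipped over (more than 0.5 rad) (distance of any of glass_a, glass_b, candle, vase, brush, tin from where it was at the start of the episode above 0.03 m or angle between any of glass_a, glass_b, candle, vase, tin's own z axis and vertical above 0.5 rad).
It also fails if it takes over 54 s, if anything falls off the work surface, if the arm or the gripper's body presses on something with over 40 N, if the wrist force passes 120 N, or if a joint passes its speed limit or range.

## Working session

There is one attempt and no reset: what is moved stays moved. The work goes in short steps, Python scripts to look and compute and a shell command to move; the robot and the scene stay as the last step left them, time stands still between calls to the robot, and variables do not carry over. Pictures are saved under pics/ and viewed, about 8 in all and at most 12, crops included, and the job is handed in when it is done.

```bash
mkdir -p pics; cat > h.py <<'E'
import numpy as np,cv2
from rig import manip
def snap(n,f):
    c=manip.camera(n);cv2.imwrite('pics/'+f+'.png',c['img']);np.savez('pics/'+f+'.npz',**{k:v for k,v in c.items()});return c
def w(f,pts,T=None):
    c=np.load('pics/'+f+'.npz');T=c['extrinsics'] if T is None else T
    for u,v in pts:
        z=float(np.median(c['range_z'][v-1:v+2,u-1:u+2]));p=T@[(u-c['cx'])/c['fx']*z,(v-c['cy'])/c['fy']*z,z,1];print((u,v),np.round(p[:3],4))
E
python3 -c "
from h import *
snap('top','top1');snap('side','side1');s=manip.get_state();print(s['ee_rot'],s['ee_pos'],s['time_s'])"
```

```text
[-8.84328406e-04  9.74926848e-01  2.22523816e-01 -1.00098466e-04] [ 0.2710021  -0.56262284  0.2522912 ] 0.1
```

View pics/top1.png

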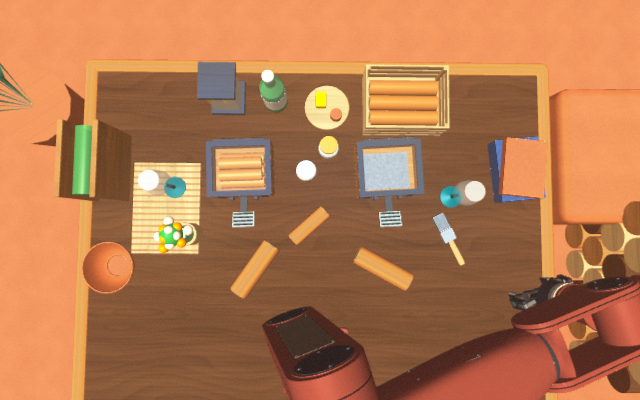

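View pics/side1.png

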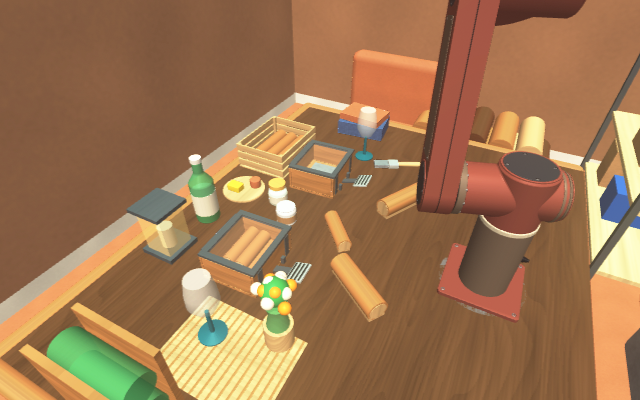

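The right-hand box at top px (390,168) shows bare grey felt, so it is the one with room; the left box at (239,168) is full. There are three loose logs, near (309,225), (254,269) and (383,269). I'll measure them now.

```bash
python3 -c "
from h import *
c=np.load('pics/top1.npz');print(c['extrinsics'].round(3),c['fx'])
z=c['range_z'];v,u=np.mgrid[:400,:640]
P=np.stack([(u-c['cx'])/c['fx']*z,(v-c['cy'])/c['fy']*z,z,np.ones_like(z)],-1)@c['extrinsics'].T
for n,(a,b,x,y) in dict(A=(285,203,333,247),B=(226,237,282,302),C=(348,243,418,294)).items():
  p=P[b:y,x*0+a:x];m=p[...,2]>.012;m&=p[...,2]<.07
  q=p[m][:,:2].astype(np.float32);r=cv2.minAreaRect(q);bx=cv2.boxPoints(r);print(n,r,m.sum(),'h',np.percentile(p[m][:,2],98))
  e=np.linalg.eigh(np.cov(q.T))[1][:,1];print(q.mean(0),np.arctan2(e[1],e[0]),np.ptp(q@e))
w('top1',[(390,220),(390,213),(390,226),(379,219),(401,219),(390,170),(362,168),(418,168),(390,143),(390,192),(450,196),(474,191),(445,225),(306,170),(328,147)])
im=c['img'][130:300,340:500];cv2.imwrite('pics/c1.png',cv2.resize(im,None,fx=3.5,fy=3.5,interpolation=2))
"
```

```text
[[ 0.006 -0.998  0.061  0.431]
 [-1.    -0.007 -0.007 -0.007]
 [ 0.007 -0.061 -0.998  1.29 ]
 [ 0.     0.     0.     1.   ]] 388.3809348144961
A ((0.4339214265346527, 0.027027137577533722), (0.04602699726819992, 0.14231467247009277), 41.98194885253906) 619 h 0.050049790021378646
[0.43375167 0.0265728 ] 2.3046806084504965 0.14229774244998095
B ((0.2954970598220825, 0.1978640854358673), (0.06077432632446289, 0.18884840607643127), 55.38536071777344) 1164 h 0.06530664024201735
[0.2957771  0.19576275] 2.5399244624461415 0.1888937621650052
C ((0.29943227767944336, -0.21079763770103455), (0.18839655816555023, 0.06109893321990967), 61.655128479003906) 1162 h 0.06500935373825002
[ 0.3005603  -0.20926751] 1.0770043715104411 0.1883775681698559
(390, 220) [ 0.4521 -0.2355  0.0427]
(390, 213) [ 0.4748 -0.2369  0.0358]
(390, 226) [ 0.4329 -0.243   0.0018]
(379, 219) [ 0.4552 -0.2011  0.037 ]
(401, 219) [ 0.4563 -0.2796  0.0018]
(390, 170) [ 0.6066 -0.2272  0.0923]
(362, 168) [ 0.6118 -0.1397  0.0956]
(418, 168) [ 0.6129 -0.3134  0.0965]
(390, 143) [ 0.6911 -0.2272  0.0945]
(390, 192) [ 0.5378 -0.2266  0.094 ]
(450, 196) [ 0.5328 -0.4385  0.0174]
(474, 191) [ 0.5322 -0.4424  0.2061]
(445, 225) [ 0.4373 -0.4206  0.0177]
(306, 170) [0.6096 0.0352 0.0593]
(328, 147) [ 0.6799 -0.0342  0.0807]
```

View pics/c1.png

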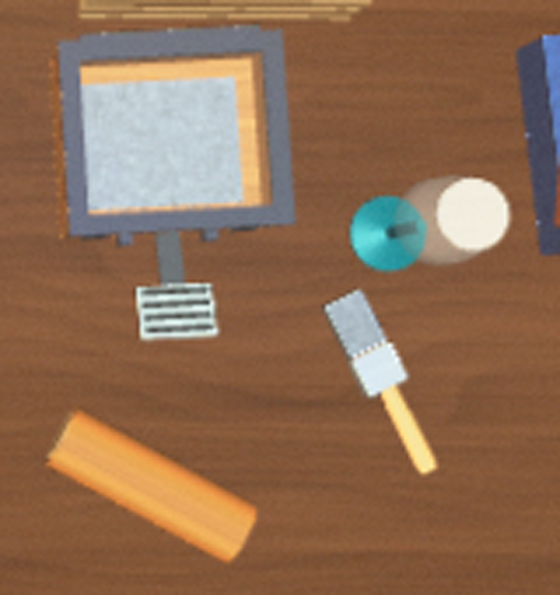

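The log meant is A: 142×46 mm, 50 mm high, centre (0.434, 0.027), axis 2.30 rad. The other two are 188×61 mm look-alikes. The right pad is near (0.453, -0.238) and the box is yawed about 0.06 rad. I'll move over the pad with the gripper shut.

```bash
python3 -m creep '[[255,20,36,0,0.12],[255,20,36,0,0.12],[255,20,36,0,0.12],[255,20,36,0,0.12],[255,20,36,0,0.12]]' 30 && python3 -m creep '[[255,20,36,0,0.12],[255,20,36,0,0.12],[255,20,36,-10,0.12],[255,20,36,-10,0.12],[255,2,1,-40,0]]' && python3 -m creep '[[255,0,0,-40,0],[255,0,0,-40,0],[255,0,0,-25,0],[255,0,0,0,0],[255,0,0,0,0]]' && python3 -c "
from h import *
s=manip.get_state();print(s['ee_pos'],s['force'],s['joint_positions'])
c=snap('side','side2');cv2.imwrite('pics/c2.png',cv2.resize(c['img'][110:260,260:480],None,fx=3.6,fy=3.6,interpolation=2))"
```

```text
time_s: 0.52
ee_pos: [0.3714, -0.3812, 0.2527]
ee_rot: [-0.0, 0.864, 0.503, 0.0]
force: [0.3, -0.7, 0.9]
gripper_width: 0.0254
time_s: 0.93
ee_pos: [0.4582, -0.2359, 0.199]
ee_rot: [0.005, 0.718, 0.696, 0.002]
force: [1.4, -0.7, -1.0]
gripper_width: -0.0004
time_s: 1.35
ee_pos: [0.4513, -0.2384, 0.0873]
ee_rot: [-0.002, 0.722, 0.692, -0.0]
force: [-0.0, -0.5, 1.1]
gripper_width: -0.0
[ 0.4512932  -0.23838615  0.0873098 ] [-0.00672759 -0.54696855  1.09324601] [-6.40586926e-01  1.40566772e-01  1.95428288e+00 -8.41191373e-06
  1.05105999e+00 -5.98641498e-01]
```

View pics/c2.png

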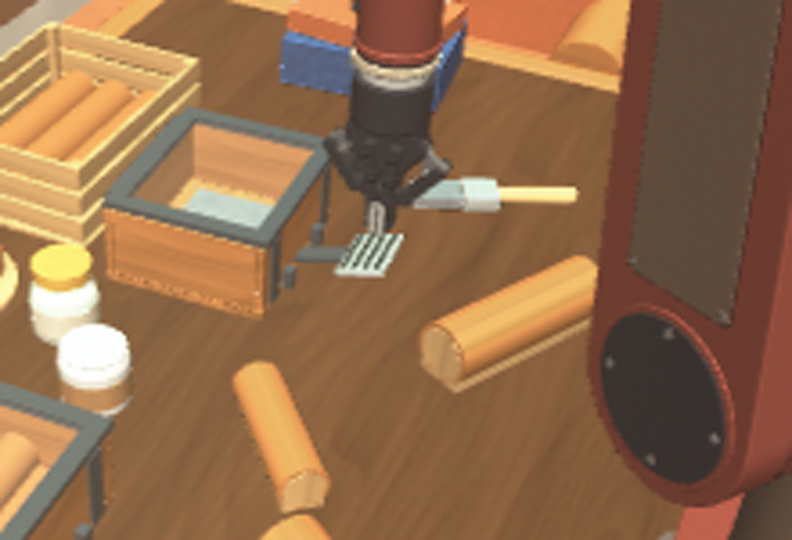

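The crop shows the shut fingertips at (375,225), directly above the pad at (370,255), with the lid still shut. I'll press slowly.

```bash
python3 -m creep '[[255,0,0,-12,0],[255,0,0,-10,0],[255,0,0,-4,0],[255,0,0,-4,0],[255,0,0,-4,0]]' && python3 -m creep '[[255,0,0,-4,0],[255,0,0,-3,0],[255,0,0,-3,0],[255,0,0,0,0],[255,0,0,0,0]]'
```

```text
time_s: 1.82
ee_pos: [0.4538, -0.2407, 0.0568]
ee_rot: [0.002, 0.722, 0.692, -0.0]
force: [-1.8, 1.6, 13.2]
gripper_width: -0.0002
time_s: 2.23
ee_pos: [0.4528, -0.2406, 0.0457]
ee_rot: [0.001, 0.722, 0.692, -0.0]
force: [-2.1, -1.4, 5.5]
gripper_width: -0.0002
```

```bash
python3 -m creep '[[255,0,0,-2,0],[255,0,0,-2,0],[255,0,0,-2,0],[255,0,0,0,0],[255,0,0,0,0]]' && python3 -c "
from h import *
c=snap('side','side3');cv2.imwrite('pics/c3.png',cv2.resize(c['img'][90:240,260:480],None,fx=3.6,fy=3.6,interpolation=2))"
```

```text
time_s: 2.65
ee_pos: [0.4529, -0.2406, 0.04]
ee_rot: [0.001, 0.722, 0.692, -0.0]
force: [-3.8, -0.4, 8.3]
gripper_width: 0.0002
```

View pics/c3.png

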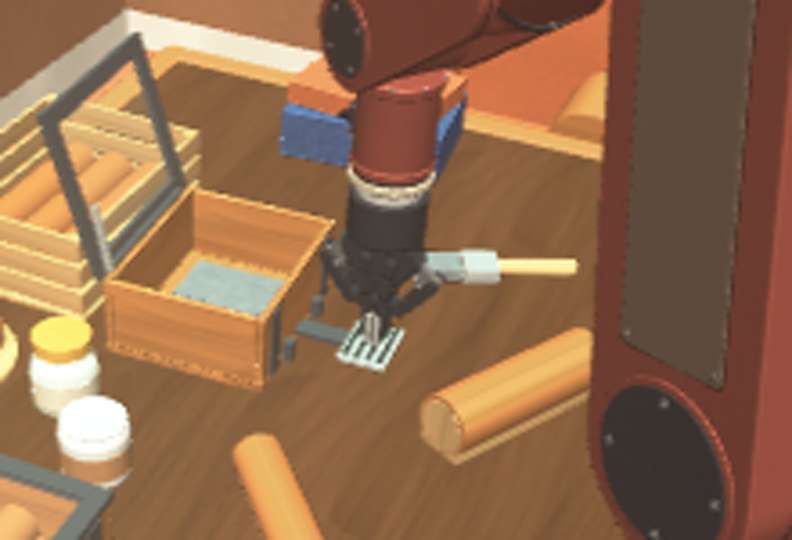

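The lid is now up, its frame running from (140,40) to (100,270). The force hasn't risen as it would at the stop, so I'll press a bit further and hold.

```bash
python3 -m creep '[[255,0,0,-1,0],[255,0,0,-1,0],[255,0,0,0,0],[255,0,0,0,0]]'; python3 -m creep '[[255,0,0,-1,0],[255,0,0,-1,0],[255,0,0,0,0],[255,0,0,0,0]]'
```

```text
time_s: 3.03
ee_pos: [0.453, -0.2407, 0.0395]
ee_rot: [0.001, 0.722, 0.692, -0.001]
force: [-9.9, 1.2, 21.7]
gripper_width: 0.0002
time_s: 3.37
ee_pos: [0.4531, -0.2408, 0.0389]
ee_rot: [0.001, 0.722, 0.692, -0.001]
force: [-15.3, 5.3, 37.2]
gripper_width: 0.0
```

The force now climbs steeply with no travel, so the pedal is on its stop. I'll hold, then release gently and look.

```bash
python3 -m creep '[[255,0,0,0,0],[255,0,0,0,0],[255,0,0,0,0],[255,0,0,0,0],[255,0,0,4,0]]' && python3 -m creep '[[255,0,0,5,0],[255,0,0,6,0],[255,0,0,8,0],[255,0,0,10,0],[255,0,0,15,0]]' && python3 -m creep '[[255,0,0,40,0],[0,0,40,40,0.12],[0,0,40,0,0.12],[0,0,40,0,0.12],[0,0,40,0,0.12]]' && python3 -m creep '[[0,-5,40,0,0.12],[0,-5,40,0,0.12],[0,-6,26,0,0.12],[0,0,0,0,0],[0,0,0,0,0]]' && python3 -c "
from h import *
s=manip.get_state();print(s['joint_positions'],s['ee_rot'])
snap('top','top4');c=snap('wrist','wr4');print(c['T_tool_cam'].round(3));i=np.hstack([cv2.imread('pics/top4.png')[100:300,200:480],cv2.resize(c['img'],(320,200))]);cv2.imwrite('pics/c4.png',cv2.resize(i,None,fx=1.33,fy=1.33))
from scipy.spatial.transform import Rotation as R
q=s['ee_rot'];T=np.eye(4);T[:3,:3]=R.from_quat([*q[1:],q[0]]).as_matrix();T[:3,3]=s['ee_pos']
z=c['range_z'];v,u=np.mgrid[:400,:640]
P=np.stack([(u-c['cx'])/c['fx']*z,(v-c['cy'])/c['fy']*z,z,np.ones_like(z)],-1)@(T@c['T_tool_cam']).T
m=(P[...,2]>.01)&(P[...,2]<.06)&(z>0)&(abs(P[...,0]-.434)<.08)&(abs(P[...,1]-.027)<.08)
print(m.sum(),cv2.minAreaRect(P[m][:,:2].astype(np.float32)),np.percentile(P[m][:,2],98))
"
```

```text
time_s: 3.78
ee_pos: [0.4531, -0.2406, 0.0413]
ee_rot: [0.001, 0.722, 0.692, -0.0]
force: [-3.7, -1.4, 4.5]
gripper_width: 0.0
time_s: 4.2
ee_pos: [0.4513, -0.2384, 0.0822]
ee_rot: [-0.002, 0.722, 0.692, -0.0]
force: [-0.8, 0.4, -0.6]
gripper_width: -0.0
time_s: 4.62
ee_pos: [0.4521, -0.0885, 0.153]
ee_rot: [0.0, 0.535, 0.845, 0.0]
force: [1.2, 1.0, 0.4]
gripper_width: 0.0482
time_s: 5.03
ee_pos: [0.4357, 0.0175, 0.1521]
ee_rot: [-0.0, 0.376, 0.927, -0.0]
force: [0.2, -0.2, -0.1]
gripper_width: 0.0852
[-1.40982350e-01 -1.42898944e-01  2.09919015e+00 -2.47410026e-04
  1.18608944e+00 -9.41467031e-01] [-3.54597153e-04  3.75660451e-01  9.26757281e-01 -2.06495525e-04]
[[-0.001 -0.951 -0.309  0.079]
 [ 1.    -0.    -0.001 -0.   ]
 [ 0.001 -0.309  0.951 -0.121]
 [ 0.     0.     0.     1.   ]]
8607 ((0.43273234367370605, 0.02616090700030327), (0.04561339318752289, 0.14171846210956573), 42.140010833740234) 0.04704358073140529
```

View pics/c4.png

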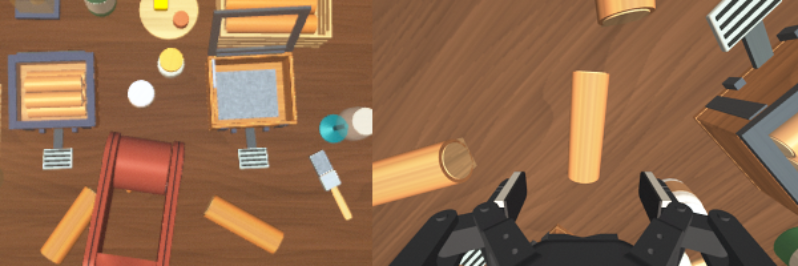

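The lid stands open (frame at (260,30)), the pedal is up, and the wrist view shows the log lined up between the open fingers. The wrist measurement puts it at (0.4327, 0.0262), so I'll shift -3, +9 mm, turn -0.065 and descend.

```bash
python3 -m creep '[[0,-3,9,-20,-0.065],[0,0,0,-40,0],[0,0,0,-30,0],[0,0,0,-20,0],[0,0,0,-12,0]]' 40 && python3 -m creep '[[0,0,0,0,0],[0,0,0,0,0]]' && python3 -m creep '[[255,0,0,0,0],[255,0,0,0,0],[255,0,0,0,0],[255,0,0,0,0],[255,0,0,0,0]]' 40 && python3 -m creep '[[255,0,0,0,0],[255,0,0,0,0],[255,0,0,10,0],[255,0,0,30,0],[255,0,0,40,0]]' && python3 -m creep '[[255,0,0,40,0],[255,0,0,30,0],[255,0,0,0,0],[255,0,0,0,0]]'
```

```text
time_s: 5.55
ee_pos: [0.4316, 0.0239, 0.0273]
ee_rot: [-0.002, 0.408, 0.913, -0.001]
force: [-0.2, 0.2, -0.5]
gripper_width: 0.0854
time_s: 5.72
ee_pos: [0.4332, 0.0241, 0.0297]
ee_rot: [-0.001, 0.408, 0.913, -0.0]
force: [0.1, 1.0, 0.2]
gripper_width: 0.0855
time_s: 6.13
ee_pos: [0.4347, 0.0249, 0.0314]
ee_rot: [0.001, 0.407, 0.914, 0.0]
force: [-1.3, -0.7, 7.3]
gripper_width: 0.0445
time_s: 6.55
ee_pos: [0.43, 0.0256, 0.1084]
ee_rot: [-0.004, 0.407, 0.914, -0.001]
force: [1.1, 1.1, -2.1]
gripper_width: 0.0447
time_s: 6.88
ee_pos: [0.4348, 0.0251, 0.1826]
ee_rot: [0.002, 0.407, 0.914, 0.001]
force: [0.5, 0.5, -1.8]
gripper_width: 0.0448
```

The log is held (44.8 mm wide). Next I'll fit the box position from the open-lid top picture.

```bash
python3 -c "
from h import *
c=np.load('pics/top4.npz');z=c['range_z'];v,u=np.mgrid[:400,:640]
P=np.stack([(u-c['cx'])/c['fx']*z,(v-c['cy'])/c['fy']*z,z,np.ones_like(z)],-1)@c['extrinsics'].T
W=(P[...,0]>.5)&(P[...,0]<.72)&(P[...,1]>-.35)&(P[...,1]<-.11)
for lo,hi in((.074,.09),(.004,.018)):
  m=W&(P[...,2]>lo)&(P[...,2]<hi)
  if lo<.05: m&=(abs(P[...,0]-.613)<.09)&(abs(P[...,1]+.231)<.1)
  q=P[m][:,:2];print(m.sum(),cv2.minAreaRect(q.astype(np.float32)),q.min(0),q.max(0),np.median(q,0))
T=np.linalg.inv(c['extrinsics'])
def pix(x,y,z):
  p=T@[x,y,z,1];return int(c['fx']*p[0]/p[2]+c['cx']),int(c['fy']*p[1]/p[2]+c['cy'])
im=cv2.resize(c['img'][100:240,340:440],None,fx=4,fy=4,interpolation=2);a=.063
for hx,hy,h in((.085,.1,.085),(.077,.092,.085)):
  pts=[]
  for sx,sy in((1,1),(1,-1),(-1,-1),(-1,1)):
    x=.613+sx*hx*np.cos(a)-sy*hy*np.sin(a);y=-.231+sx*hx*np.sin(a)+sy*hy*np.cos(a);p=T@[x,y,h,1]
    pts.append([(c['fx']*p[0]/p[2]+c['cx']-340)*4,(c['fy']*p[1]/p[2]+c['cy']-100)*4])
  cv2.polylines(im,[np.int32(pts)],True,(0,255,0) if hx>.08 else (0,0,255),1)
cv2.imwrite('pics/c5.png',im)
"
```

```text
715 ((0.6184936165809631, -0.22608694434165955), (0.17728637158870697, 0.20087890326976776), 3.647658586502075) [ 0.52570722 -0.32993245] [ 0.70966535 -0.12183081] [ 0.6269607  -0.21839053]
2340 ((0.6094953417778015, -0.2292652428150177), (0.17301061749458313, 0.18137796223163605), 3.016566038131714) [ 0.52478636 -0.322882  ] [ 0.7002671  -0.13935192] [ 0.61872033 -0.23208748]
```

View pics/c5.png

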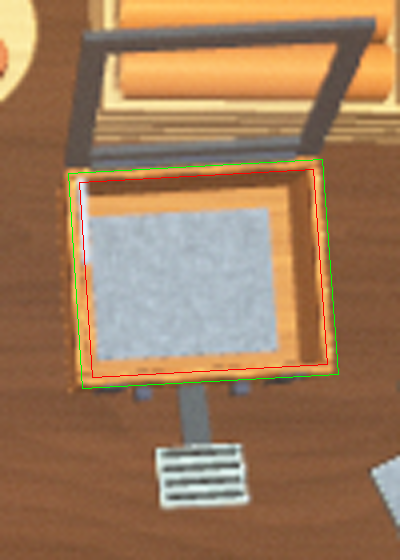

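The overlay matches the rim, so the box centre is about (0.614, -0.230) with yaw 0.063. I'll carry the log over and turn it along the box's width.

```bash
python3 -m creep '[[255,22,-32,0,-0.084],[255,22,-32,0,-0.084],[255,22,-32,0,-0.084],[255,22,-32,0,-0.084],[255,22,-32,0,-0.084]]' && python3 -m creep '[[255,22,-32,0,-0.084],[255,22,-32,0,-0.084],[255,24,-31,0,-0.084],[255,0,0,0,0],[255,0,0,0,0]]' && python3 -c "
from h import *
s=manip.get_state();print(s['ee_pos'],s['ee_rot'],s['joint_positions'])
snap('top','top6');c=snap('side','side6');cv2.imwrite('pics/c6.png',np.hstack([cv2.resize(c['img'][90:220,260:400],None,fx=3,fy=3),cv2.resize(cv2.imread('pics/top6.png')[100:230,330:450],None,fx=3,fy=3)]))"
```

```text
time_s: 7.3
ee_pos: [0.5427, -0.1357, 0.1774]
ee_rot: [-0.002, 0.59, 0.807, -0.0]
force: [0.6, 0.2, -1.5]
gripper_width: 0.0451
time_s: 7.72
ee_pos: [0.6102, -0.2307, 0.1758]
ee_rot: [-0.003, 0.686, 0.728, -0.001]
force: [-0.3, 1.0, -2.5]
gripper_width: 0.0446
[ 0.61023743 -0.23072445  0.17584045] [-0.00308686  0.68589043  0.72769778 -0.00085657] [-4.82257508e-01  3.49918887e-01  1.51715245e+00  1.93630171e-05
  1.28092829e+00 -5.41396536e-01]
```

View pics/c6.png

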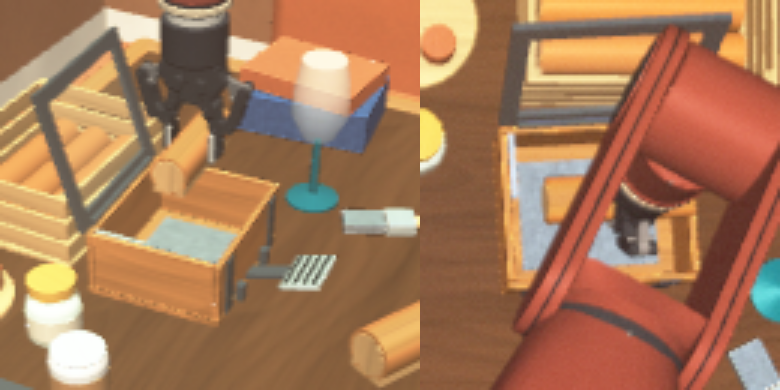

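The log hangs over the middle of the box, parallel to its width and clear of the lid. I'll lower it slowly.

```bash
python3 -m creep '[[255,2,0,-10,0],[255,0,0,-20,0],[255,0,0,-20,0],[255,0,0,-20,0],[255,0,0,-20,0]]' && python3 -m creep '[[255,0,0,-15,0],[255,0,0,-10,0],[255,0,0,-8,0],[255,0,0,-5,0],[255,0,0,0,0]]' && python3 -m creep '[[255,0,0,-3,0],[255,0,0,-3,0],[255,0,0,-2,0],[255,0,0,0,0],[255,0,0,0,0]]'
```

```text
time_s: 8.23
ee_pos: [0.6129, -0.2282, 0.0891]
ee_rot: [-0.0, 0.684, 0.729, 0.0]
force: [-0.4, 0.5, -2.8]
gripper_width: 0.0446
time_s: 8.65
ee_pos: [0.6132, -0.2295, 0.0514]
ee_rot: [-0.0, 0.685, 0.728, -0.0]
force: [-1.0, -0.7, -1.6]
gripper_width: 0.0448
time_s: 9.07
ee_pos: [0.6136, -0.2299, 0.0443]
ee_rot: [0.0, 0.685, 0.728, 0.0]
force: [-0.1, -0.7, -2.4]
gripper_width: 0.0448
```

```bash
python3 -m creep '[[255,0,0,-1,0],[255,0,0,-1,0],[255,0,0,0,0],[255,0,0,0,0]]'; python3 -m creep '[[255,0,0,-1,0],[255,0,0,0,0],[255,0,0,0,0]]'
```

```text
time_s: 9.4
ee_pos: [0.6138, -0.23, 0.0426]
ee_rot: [0.0, 0.685, 0.728, 0.0]
force: [-0.8, 0.6, 1.0]
gripper_width: 0.0449
time_s: 9.65
ee_pos: [0.6138, -0.23, 0.0425]
ee_rot: [0.0, 0.685, 0.728, 0.0]
force: [-3.5, 2.4, 7.3]
gripper_width: 0.0445
```

It touched down on the liner. I'll release, retreat straight up, then move back out.

```bash
python3 -m creep '[[60,0,0,1,0],[60,0,0,0,0],[60,0,0,0,0],[60,0,0,0,0],[60,0,0,0,0]]' && python3 -m creep '[[60,0,0,5,0],[60,0,0,15,0],[60,0,0,30,0],[60,0,0,40,0],[60,0,0,40,0]]' && python3 -m creep '[[60,0,0,40,0],[60,-40,0,10,0],[60,-40,0,0,0],[60,-40,0,0,0],[60,-40,0,0,0]]' && python3 -m creep '[[60,-40,40,0,0],[60,0,40,0,0],[60,0,40,0,0],[60,0,40,0,0],[60,0,40,0,0]]'  && python3 -m creep '[[60,0,40,0,0],[60,0,0,0,0],[60,0,0,0,0],[60,0,0,0,0]]' && python3 -c "
from h import *
c=snap('top','top7');snap('side','side7')
z=c['range_z'];v,u=np.mgrid[:400,:640]
P=np.stack([(u-c['cx'])/c['fx']*z,(v-c['cy'])/c['fy']*z,z,np.ones_like(z)],-1)@c['extrinsics'].T
m=(abs(P[...,0]-.613)<.06)&(abs(P[...,1]+.23)<.08)&(P[...,2]>.025)&(P[...,2]<.075);q=P[m]
print(m.sum(),cv2.minAreaRect(q[:,:2].astype(np.float32)),q[:,2].max())
t=q[q[:,2]>.048];k=np.polyfit(t[:,1],t[:,2],1);print('slope',k,np.percentile(t[:,2],[50,95]))
cv2.imwrite('pics/c7.png',np.hstack([cv2.resize(cv2.imread('pics/side7.png')[90:220,260:400],None,fx=2.8,fy=2.8),cv2.resize(c['img'][100:230,340:480],None,fx=2.8,fy=2.8)]))"
```

```text
time_s: 10.07
ee_pos: [0.6134, -0.2298, 0.0419]
ee_rot: [-0.0, 0.685, 0.728, -0.0]
force: [0.3, -0.1, 0.4]
gripper_width: 0.0654
time_s: 10.48
ee_pos: [0.6128, -0.2295, 0.1737]
ee_rot: [-0.001, 0.685, 0.728, -0.0]
force: [1.7, 0.5, 0.1]
gripper_width: 0.0651
time_s: 10.9
ee_pos: [0.4523, -0.2298, 0.2239]
ee_rot: [0.001, 0.685, 0.729, 0.0]
force: [0.0, -1.1, 0.7]
gripper_width: 0.0656
time_s: 11.32
ee_pos: [0.4238, -0.0391, 0.2239]
ee_rot: [0.001, 0.686, 0.728, 0.001]
force: [1.5, -0.0, 1.0]
gripper_width: 0.0654
time_s: 11.65
ee_pos: [0.4243, -0.0005, 0.2231]
ee_rot: [0.001, 0.685, 0.729, 0.0]
force: [-0.5, -0.3, -0.1]
gripper_width: 0.0652
630 ((0.6132045984268188, -0.22760918736457825), (0.04644760489463806, 0.14197507500648499), 4.0879411697387695) 0.06386875536282544
slope [-0.00090464  0.05468732] [0.05486189 0.06004727]
```

View pics/c7.png

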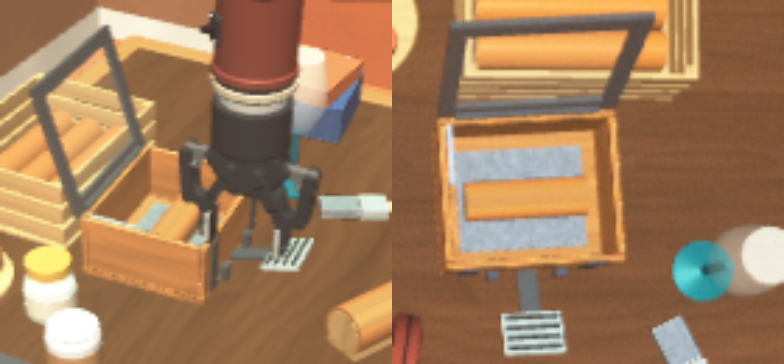

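The log lies flat and centred on the felt (top view (525,198)), the lid is open, the pedal is up, and the arm is clear. Handing in.

```bash
python3 -c "
from rig import manip
print(manip.sign_off())"
```

```text
the job is handed in; nothing more can be done
None
```

The loose log is in the right-hand box, the one that had room, and the job was handed in at about 12 s of the 54 s allowed. `sign_off()` gave no verdict.

- **Pedal:** I pressed it to its stop, where the force rose to 37 N with no further travel. I held it there for more than 0.3 s, then let it come back up; the lid stayed open.
- **Log:** I took the one measuring 142 × 46 mm, not the two 188 mm look-alikes. It came down gently on the felt, with contact at about 7 N.
- **Last check, from the top and side cameras:**
  - The log lies level, with a slope of about 0.001. It is within a few mm of the box centre, and its top is about 57 mm above the table, which puts its middle near 34 mm.
  - The lid is standing open, the pedal is up, and the gripper is empty and clear of everything.
- **Not measured at the end:** I did not measure the bystanders or the full box again. The arm stayed clear of them throughout, and those visible in the later pictures looked unmoved.

No check failed or disagreed beyond camera noise of a few mm.

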